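# Swing the bench magnifier up and push the specimen dish out

### The arm

A 7-joint arm with a two-finger parallel gripper is mounted at the origin on the work surface. World frame = base frame: x ahead of the robot, y to its left, z up, the work surface at z = 0. Lengths are in mm, angles in rad, forces in N, time in s.
With the tool pointing down it reaches from about 425 to 1025 mm from the base axis. Payload 3.6 kg.
Tool frame: the origin (TCP) lies between the finger pads; the fingertips stand 17 mm ahead of it and the grasp point (between the pads) lies 2 mm behind it (ctrl.tips_ahead is the distance from the TCP to the fingertips, in mm); z points along the fingers, y is the direction in which the jaws open and shut (so a half turn about z gives the same grasp; the last joint's range is limited). The gripper opens to 85 mm and grips with 20 to 120 N. Pads are 22 mm wide; open, the fingers measure 114 mm over their backs; the gripper's body (76 mm by 85 mm) begins 54 mm behind the grasp point. The pads swing forward as they close: fully open they stand 13 mm farther back than shut.
Start: joints at [-1.222, 0.591, 0.048, 1.609, -0.033, 0.943, -0.034], TCP at [309.982, 655.393, 227.502] pointing down, gripper open.
Joint ranges: [-2.69, 2.69], [-0.47, 2.24], [-1.27, 1.36], [0.19, 2.51], [-1.53, 4.68], [0.08, 2.07], [-3.09, 3.09]. Speed limits (rad/s): [2.57, 2.57, 3.14, 3.14, 3.14, 3.14, 3.14].

### API

Orientations are given as a unit quaternion [w, x, y, z].
In Python, from station import ctrl gives the robot as it stands. The module is installed in compiled form; this text tells all that it offers.
- The arm moves only by the shell command python3 -m crank 'ROWS' [FORCE]. ROWS is JSON, a list of rows, each an object with "delta_rot": the turn, a rotation vector about the tool's x, y, z in rad, a list of three; "dp": the shift along the tool's x, y, z in mm, a list of three; "jaw": the closure in counts, from 0 (fully open) to 255 (shut). In form: [{"delta_rot": [wx, wy, wz], "dp": [tx, ty, tz], "jaw": jaw}, ...]. A call has 1 to 8 rows; each row shifts and turns the commanded pose from where the row before left it, along the tool's axes as they then stand; what a row does not reach is not made up. A row lasts 1/12 s, in which the tool goes at most 41.7 mm and 7.16 degrees, less where a joint would pass 70% of its speed; a pose out of reach is approached as far as the arm can. A call is refused whole if a number of a shift passes 41.7 or a number of a turn 0.125, either way. A call with a gripper value outside its range is refused whole. The fingers move at their own pace and stop on an object; FORCE is the grip in N (left out, the last holds). Time passes only in rows, so rows that do not move let the fingers close. It gives the time, the measured TCP pose, the force and the opening at its end, in the units of the state.
- ctrl.state(): the state, without advancing time (a new reading comes with each control period).
- ctrl.grab_frame(name): name is "scene" or "top"; returns the picture (384x512x3 uint8, blue, green, red); there is no depth.
- ctrl.get_calibration(name): a dict with "camera_matrix" (3x3 intrinsics, pixels), "dist_coeffs" ([k1, k2, p1, p2, k3] as OpenCV has them; the pictures are not rectified), "origin" and "rotation" of the camera in the world. Camera axes: x right, y up, looking along -z (the intrinsics and any distortion apply to the point x, -y, -z); pixel columns grow to the right and rows downward; lengths in mm; the calibration is good to about 2 mm. A picture is of the moment at which its call begins. get_calibration takes no time and is no camera call.
- ctrl.hand_in(): hands the job in, once; it reports no verdict.
Trained networks look in the newest picture that a camera, given by its name, has taken for a name from the list of things; names that differ only in an ending like _2 or _b are one class to them, and where a whole thing is asked for, a point or a joint stands for the part that bears it (a point fixed in the world has none). Each returns a list of dicts, best first, with "p" (0 to 1); they miss things now and then, are a little off and sometimes report something else, mostly with a low value. They report only what shows in the picture. A call takes as long as a camera call. They do not tell look-alikes from the thing itself.
- ctrl.outline_of(camera, label): "mask" (384x512 bool, what is visible of it) and "bbox" ([left, top, right, bottom] in pixels, round what is visible of it).
The state is a dict: "time": time; "joint_pos": joint angles; "qvel": joint speeds; "effort": joint torques, N m; "position": TCP position; "ee_rot": TCP orientation; "ft_force": force on the tool from outside, world axes, zero at the start; "moment": the same for the moment, N m; "gripper_width": finger opening in mm.
Only numpy, scipy, OpenCV 4.12 (cv2) and the standard library are available. Lean on these libraries where they do the work, as an engineer would, in place of code of your own. Each camera call takes 0.05 s, during which the arm holds its last target.

### The job

Push the magnifier's counterweighted arm up by its red bar, past its balance point, so that it stays raised by itself, keeping off the lens glass. Then push the dish with the leaves along the bench until it lies wholly on the round blue mat. Grasp and lift nothing, push gently, and leave the other things where they stand.

Things in the scene. Friction and masses are not known exactly. Their poses are not given: they have to be found in the camera images.
- stand: white bench magnifier stand, fixed to the bench: base 150 x 130 x 18 mm (from 60 mm in front of the origin to 90 mm behind it), two upright cheeks to 124 mm height carry the arm's hinge. Origin on the bench right below the hinge; its -x axis points along the lowered arm to lens and bar, y is parallel to the hinge axis, z is up. Position and yaw vary.
- hinge (a point): midpoint of the arm's horizontal hinge axis, 115 mm above the bench; axes as the stand's. Seen from it, the lens ring (84 mm outside, 10 mm thick) is centred 145 mm and the red bar 215 mm out along the arm; a 12 mm wide stem joins bar and ring. A steel counterweight (40 mm cylinder) sits 70 mm above and 50 mm behind the hinge when the arm is lowered
- mag_arm (a joint): angle of the arm, rad: 0 = lowered, level, on its lower stop, reaching from the hinge along the stand's -x; grows as the bar swings up and over towards the stand; upper stop at 1.4 (almost upright). Below about 0.8 rad the arm falls back; past that it swings to the upper stop by itself, damped (0.12 N m s/rad). Raising it slowly takes about 1 N at the bar; a level shove at the lowered bar only jams it.
- push_bar (a point): red round bar across the free end of the arm, 14 mm thick and 100 mm long; origin at its centre, y along the bar (parallel to the hinge axis), x along the arm towards the hinge, z square to the arm, up when it is lowered. The arm is to be pushed up here. Free space below it when lowered: 108 mm to the bench.
- lens_centre (a point): clear lens, 74 mm across and 4 mm thick, in the black ring of the arm; origin at its centre. Not to be touched.
- dish: open clear petri dish with white bottom and green leaves, 90 mm across, 18 mm high, about 60 to 130 g, loose on the bench below the lens (lowered arm); origin at the centre of its underside
- mat: round blue mat 160 mm across, flat (under 1 mm), fixed, no step to be felt, beside the dish on either side of the arm, its centre about 150 to 200 mm from the dish's; origin at its centre
- slide_box: closed red and white slide box, 120 x 70 x 34 mm, loose, on the side of the dish opposite the mat; origin at the centre of its underside
- wash_bottle: white wash bottle, loose, 68 mm across, body 165 mm high with a bent tube to 200 mm; origin under its centre
- jar_a: clear specimen jar, loose, 70 mm across, 158 mm high; origin under its centre
- jar_b: clear specimen jar like jar_a
- red_cap: small red cap, loose, 32 mm across, 16 mm high; origin under its centre
- forceps: steel forceps lying on the bench, 116 x 20 x 5 mm, along its own x
- empty_dish: empty petri dish, 70 mm across, 14 mm high
Not all that is in view belongs to the job. What is shaped like the dish but orange is not meant.

How it is judged:
By the outcome, as a careful person would: the job done as asked, in the order asked, and still so for the second after the job is handed in, with the robot touching nothing.
It also fails if it takes over 66 s, if anything falls off the work surface, if the arm or the gripper's body presses on something with over 40 N, if the wrist force passes 120 N, or if a joint passes its speed limit or range.

## Working session

There is one attempt and no reset: what is moved stays moved. The work goes in short steps, Python scripts to look and compute and a shell command to move; the robot and the scene stay as the last step left them, time stands still between calls to the robot, and variables do not carry over. Pictures are saved under pics/ and viewed, and the job is handed in when it is done.

```bash
mkdir -p pics; python3 - <<'E'
from station import ctrl
import cv2,numpy as np
for n in("scene","top"):
    im=ctrl.grab_frame(n); cv2.imwrite(f"pics/{n}0.png",im)
    c=ctrl.get_calibration(n); print(n,c)
s=ctrl.state()
print({k:np.round(v,3) for k,v in s.items()}, ctrl.tips_ahead)
E
```

```text
scene {'camera_matrix': array([[378.81459504,   0.        , 255.56982194],
       [  0.        , 378.81459504, 189.29461018],
       [  0.        ,   0.        ,   1.        ]]), 'dist_coeffs': array([-0.01389899,  0.        ,  0.        ,  0.        ,  0.        ]), 'origin': array([ 968.84106625, -654.19072489, 1057.97895918]), 'rotation': array([0.90829734, 0.3220552 , 0.08626904, 0.25265398])}
top {'camera_matrix': array([[382.20155787,   0.        , 257.64098376],
       [  0.        , 382.20155787, 194.60464302],
       [  0.        ,   0.        ,   1.        ]]), 'dist_coeffs': array([0.0049873, 0.       , 0.       , 0.       , 0.       ]), 'origin': array([ 444.45876637,   32.62683124, 1251.97687181]), 'rotation': array([-0.70459705, -0.03180825,  0.03145693,  0.70819608])}
{'time': np.float64(0.1), 'joint_pos': array([-1.223,  0.592,  0.048,  1.61 , -0.033,  0.943, -0.034]), 'qvel': array([ 0.   , -0.003,  0.   , -0.004,  0.001, -0.   , -0.   ]), 'effort': array([ 5.0000e-03, -5.5000e+01,  1.5530e+00, -1.9882e+01,  1.0000e-02,
        4.0000e-03, -0.0000e+00]), 'position': array([309.652, 654.676, 226.439]), 'ee_rot': array([-0.   ,  0.219,  0.976, -0.001]), 'ft_force': array([-0.147,  0.411, -0.247]), 'moment': array([-0.048, -0.009, -0.006]), 'gripper_width': np.float64(85.399)} 17.0
```

View pics/scene0.png

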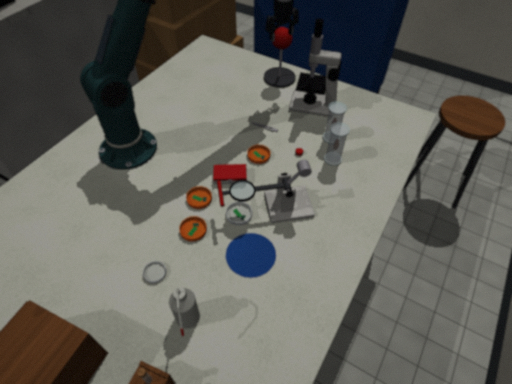

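View pics/top0.png

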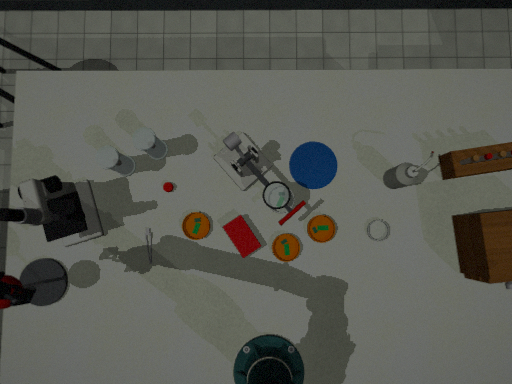

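```bash
cat > h.py <<'E'
from station import ctrl
import cv2,numpy as np
from scipy.spatial.transform import Rotation as R
def cam(n):
    c=ctrl.get_calibration(n); q=np.array(c['rotation']); 
    return c['camera_matrix'],c['dist_coeffs'],np.array(c['origin']),R.from_quat(q,scalar_first=True).as_matrix()
def p2w(n,uv,z):
    K,d,o,M=cam(n); u=cv2.undistortPoints(np.array(uv,float).reshape(-1,1,2),K,d).reshape(-1,2)
    r=np.c_[u[:,0],-u[:,1],-np.ones(len(u))]@M.T
    return o+r*((z-o[2])/r[:,2])[:,None]
def w2p(n,P):
    K,d,o,M=cam(n); c=(np.array(P,float).reshape(-1,3)-o)@M
    c=c*[1,-1,-1]
    return cv2.projectPoints(c,np.zeros(3),np.zeros(3),K,d)[0].reshape(-1,2)
def cen(m):
    c=max(cv2.findContours(m.astype(np.uint8),0,2)[0],key=cv2.contourArea); return c.reshape(-1,2)
E
python3 - <<'E'
from h import *
ims={}
hz={'dish':9,'mat':0,'stand':18,'push_bar':115,'lens_centre':115,'slide_box':34,'red_cap':16,'forceps':5,'empty_dish':14,'jar_a':158,'wash_bottle':165}
for n in("top","scene"):
    im=ctrl.grab_frame(n); vis=im.copy()
    for l in hz:
        for r in ctrl.outline_of(n,l)[:4]:
            m=r['mask']; ys,xs=np.nonzero(m)
            if len(xs)==0: continue
            b=r['bbox']; c=[(b[0]+b[2])/2,(b[1]+b[3])/2]
            print(n,l,round(r['p'],2),np.round(b),'area',len(xs),'w',np.round(p2w(n,[c],hz[l])[0]), 'cen',np.round([xs.mean(),ys.mean()],1))
    if n=='top': cv2.imwrite("pics/topz.png",cv2.resize(im[110:270,160:370],None,fx=3.7,fy=3.7,interpolation=cv2.INTER_CUBIC))
    else: cv2.imwrite("pics/scenez.png",cv2.resize(im[130:290,170:350],None,fx=3.7,fy=3.7,interpolation=cv2.INTER_CUBIC))
E
```

```text
top dish 0.96 [275. 236. 299. 261.] area 601 w [380. -61.   9.] cen [285.2 247.3]
top dish 0.79 [306. 217. 340. 242.] area 661 w [ 441. -177.    9.] cen [320.9 228.2]
top dish 0.61 [268. 192. 296. 212.] area 103 w [532. -45.   9.] cen [285.3 205.1]
top dish 0.61 [185. 210. 212. 240.] area 626 w [457. 226.   9.] cen [195.2 225.7]
top stand 0.82 [215. 133. 307. 226.] area 2758 w [604.  22.  18.] cen [253.6 172. ]
top push_bar 0.72 [222. 133. 305. 226.] area 1302 w [593.  15. 115.] cen [265.3 181.9]
top lens_centre 0.71 [223. 131. 302. 225.] area 1254 w [596.  17. 115.] cen [266.7 183.5]
top slide_box 0.94 [219. 216. 262. 258.] area 846 w [421.  87.  34.] cen [241.5 235.9]
top forceps 0.64 [222. 214. 262. 257.] area 854 w [423.  84.   5.] cen [241.4 235.7]
top empty_dish 0.78 [365. 217. 392. 245.] area 398 w [ 436. -357.   14.] cen [377.8 229.9]
top empty_dish 0.6 [213. 132. 306. 223.] area 2673 w [611.  27.  14.] cen [252.6 170.9]
top empty_dish 0.56 [379. 163. 416. 187.] area 655 w [ 617. -424.   14.] cen [400.  175.5]
top jar_a 0.91 [133. 128. 168. 162.] area 804 w [689. 344. 158.] c
[... 801 characters left out ...]
centre 0.61 [217. 159. 313. 206.] area 1114 w [592.  42. 115.] cen [261.  184.8]
scene slide_box 0.97 [212. 167. 250. 184.] area 621 w [441.  68.  34.] cen [229.2 173. ]
scene red_cap 0.63 [296. 149. 302. 155.] area 54 w [588. 316.  16.] cen [298.4 151.6]
scene forceps 0.65 [216. 162. 316. 224.] area 2600 w [576.  83.   5.] cen [275.1 195.2]
scene empty_dish 0.78 [142. 263. 168. 285.] area 398 w [ 450. -364.   14.] cen [154.3 272.2]
scene jar_a 0.96 [320. 100. 348. 143.] area 410 w [679. 386. 158.] cen [333.6 116.4]
scene jar_a 0.55 [325. 121. 352. 166.] area 756 w [737. 290. 158.] cen [336.2 143.6]
scene wash_bottle 0.69 [224. 203. 250. 226.] area 521 w [ 606. -140.  165.] cen [238.5 213.4]
```

View pics/topz.png

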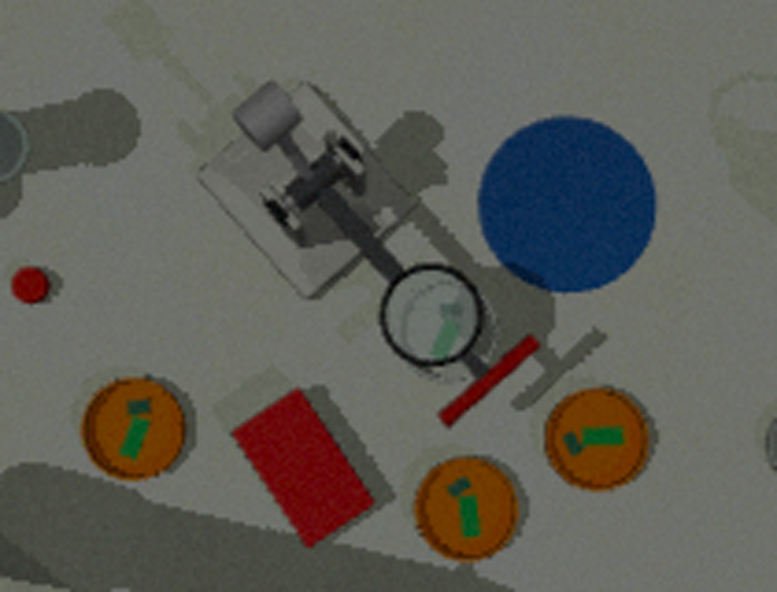

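View pics/scenez.png

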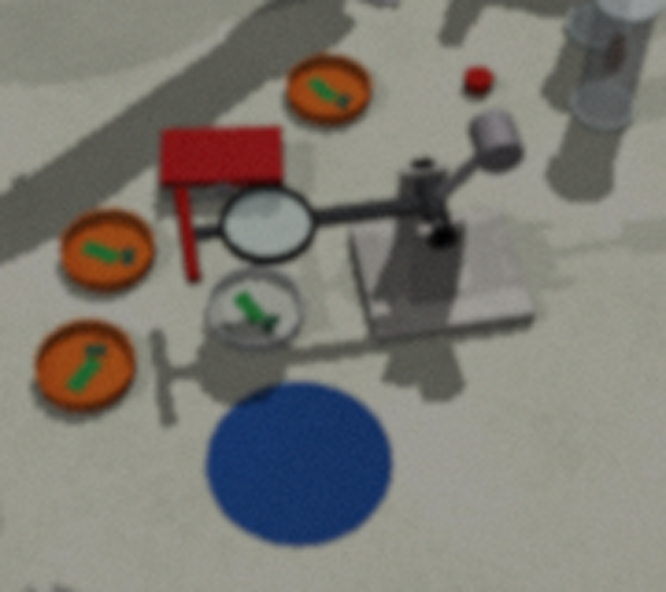

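```bash
python3 - <<'E'
from h import *
T=lambda u,v:(160+(u+.5)/3.7-.5,110+(v+.5)/3.7-.5)
S=lambda u,v:(170+(u+.5)/3.7-.5,130+(v+.5)/3.7-.5)
def sh(n,k,p,z): print(n,k,np.round(p2w(n,[p],z)[0],0))
for k,a,b,z in [('bar1',T(445,418),S(183,188),115),('bar2',T(533,342),S(193,278),115),('lens',T(433,315),S(268,224),115),('mat',T(567,204),S(299,463),0),('orangeA',T(468,507),S(108,248),18),('orangeB',T(598,438),S(86,362),18),('dish',T(437,317),S(255,306),18)]:
    sh('top',k,a,z); sh('scene',k,b,z)
for p in [(303,82),(422,205),(312,298),(199,172)]: sh('top','base',T(*p),18)
for p in [(233,433),(300,390),(375,500),(309,546)]: sh('top','box',T(*p),34)
E
```

```text
top bar1 [463. -33. 115.]
scene bar1 [461. -28. 115.]
top bar2 [ 523. -104.  115.]
scene bar2 [ 524. -105.  115.]
top lens [546. -24. 115.]
scene lens [546. -23. 115.]
top mat [ 655. -150.    0.]
scene mat [ 657. -154.    0.]
top orangeA [387. -57.  18.]
scene orangeA [390. -61.  18.]
top orangeB [ 446. -171.   18.]
scene orangeB [ 449. -174.   18.]
top dish [553. -32.  18.]
scene dish [544. -45.  18.]
top base [763.  85.  18.]
top base [652. -20.  18.]
top base [570.  77.  18.]
top base [682. 177.  18.]
top box [452. 145.  34.]
top box [489.  87.  34.]
top box [394.  23.  34.]
top box [356.  80.  34.]
```

```bash
cat >> h.py <<'E'
def need(pos,az,p,roll=0):
    """tool z heading az(deg) pitch p rad below horizontal, tool y horizontal; returns dp in tool frame and rotvec"""
    s=ctrl.state(); M=R.from_quat(s['ee_rot'],scalar_first=True).as_matrix()
    a=np.radians(az); h=np.array([np.cos(a),np.sin(a),0]); up=np.array([0,0,1])
    z=h*np.cos(p)-up*np.sin(p); y=np.cross(up,h)*-1; x=np.cross(y,z)
    T=np.c_[x,y,z]
    print('pos',np.round(s['position'],1),'t',round(float(s['time']),2),'F',np.round(s['ft_force'],1),'w',round(float(s['gripper_width']),1))
    print('j',np.round(s['joint_pos'],2))
    print('dp tool',np.round(M.T@(np.array(pos)-s['position']),1),'rotvec tool',np.round(R.from_matrix(M.T@T).as_rotvec(),3))
    print('tool x,y,z',np.round(M.T,2).tolist())
E
python3 -m crank '[{"delta_rot":[0,0,0.08],"dp":[-40,-8,2],"jaw":255},{"delta_rot":[0,0,0.08],"dp":[-40,-8,0],"jaw":255},{"delta_rot":[0,0,0.08],"dp":[-40,-8,0],"jaw":255},{"delta_rot":[0,0,0.08],"dp":[-40,-8,0],"jaw":255}]' 20
python3 -c "
from h import *
need((440,-190,200),62,1.5708)"
```

```text
time: 1.63
position: [429.5, 542.8, 225.6]
ee_rot: [0.0, 0.373, 0.928, 0.001]
ft_force: [0.9, 0.1, 0.1]
gripper_width: 38.9
pos [429.5 542.8 225.6] t 1.63 F [0.9 0.1 0.1] w 38.9
j [-1.06  0.55  0.14  1.69 -0.09  0.9  -0.08]
dp tool [-515.1 -521.3   25.1] rotvec tool [ 1.000e-03 -1.000e-03  1.294e+00]
tool x,y,z [[-0.72, 0.69, -0.0], [0.69, 0.72, 0.0], [0.0, 0.0, -1.0]]
```

```bash
python3 -m crank '[{"delta_rot":[0,0,0.08],"dp":[-38,-16,0],"jaw":255},{"delta_rot":[0,0,0.08],"dp":[-38,-16,0],"jaw":255},{"delta_rot":[0,0,0.08],"dp":[-38,-16,0],"jaw":255},{"delta_rot":[0,0,0.08],"dp":[-38,-16,0],"jaw":255},{"delta_rot":[0,0,0.08],"dp":[-38,-16,0],"jaw":255},{"delta_rot":[0,0,0.08],"dp":[-38,-16,0],"jaw":255},{"delta_rot":[0,0,0.08],"dp":[-38,-16,0],"jaw":255},{"delta_rot":[0,0,0.08],"dp":[-38,-16,0],"jaw":255}]' 
python3 -c "
from h import *
need((440,-190,200),62,1.5708)"
```

```text
time: 2.3
position: [470.8, 219.9, 225.9]
ee_rot: [0.0, 0.647, 0.763, 0.001]
ft_force: [0.8, 0.4, -0.0]
gripper_width: 0.2
pos [470.8 219.9 225.9] t 2.3 F [ 0.8  0.4 -0. ] w 0.2
j [-0.79  0.35  0.34  2.08 -0.17  0.73 -0.17]
dp tool [-399.4  -97.5   25.7] rotvec tool [ 0.002 -0.001  0.653]
tool x,y,z [[-0.16, 0.99, 0.0], [0.99, 0.16, 0.0], [0.0, 0.0, -1.0]]
```

```bash
python3 -m crank '[{"delta_rot":[0,0,0.08],"dp":[-41,4,0],"jaw":255},{"delta_rot":[0,0,0.08],"dp":[-41,3,0],"jaw":255},{"delta_rot":[0,0,0.08],"dp":[-41,2,0],"jaw":255},{"delta_rot":[0,0,0.08],"dp":[-41,1,0],"jaw":255},{"delta_rot":[0,0,0.08],"dp":[-41,0,0],"jaw":255},{"delta_rot":[0,0,0.08],"dp":[-41,0,0],"jaw":255},{"delta_rot":[0,0,0.08],"dp":[-41,0,0],"jaw":255},{"delta_rot":[0,0,0.08],"dp":[-41,0,0],"jaw":255}]' 
python3 -c "
from h import *
need((465,-176,124),62,0.5)"
```

```text
time: 2.97
position: [444.6, -99.8, 226.1]
ee_rot: [0.001, 0.854, 0.521, 0.001]
ft_force: [1.3, -0.4, -0.0]
gripper_width: -0.0
pos [444.6 -99.8 226.1] t 2.97 F [ 1.3 -0.4 -0. ] w -0.0
j [-0.35  0.29  0.58  2.22 -0.25  0.69 -0.07]
dp tool [-58.5  52.7 102.2] rotvec tool [-0.005  1.07   0.014]
tool x,y,z [[0.46, 0.89, 0.0], [0.89, -0.46, 0.0], [0.0, -0.0, -1.0]]
```

```bash
python3 -m crank '[{"delta_rot":[0,0,0],"dp":[-30,26,0],"jaw":255},{"delta_rot":[0,0,0],"dp":[-30,26,0],"jaw":255},{"delta_rot":[0,0.12,0],"dp":[0,0,0],"jaw":255},{"delta_rot":[0,0.12,0],"dp":[0,0,0],"jaw":255},{"delta_rot":[0,0.12,0],"dp":[0,0,0],"jaw":255},{"delta_rot":[0,0.12,0],"dp":[0,0,0],"jaw":255},{"delta_rot":[0,0.12,0],"dp":[0,0,0],"jaw":255},{"delta_rot":[0,0.12,0],"dp":[0,0,0],"jaw":255}]' 
python3 -c "
from h import *
need((465,-176,124),62,0.5)"
```

```text
time: 3.63
position: [464.1, -176.2, 226.9]
ee_rot: [-0.183, 0.797, 0.489, 0.304]
ft_force: [-0.5, 1.3, -1.6]
gripper_width: 0.4
pos [ 464.1 -176.2  226.9] t 3.63 F [-0.5  1.3 -1.6] w 0.4
j [ 0.5   0.46  0.25  2.15 -0.98  1.06  1.  ]
dp tool [-67.8   0.2  77.4] rotvec tool [-0.009  0.345  0.014]
tool x,y,z [[0.34, 0.67, 0.66], [0.89, -0.46, 0.0], [0.31, 0.59, -0.75]]
```

```bash
python3 -m crank '[{"delta_rot":[0,0.115,0],"dp":[0,0,0],"jaw":255},{"delta_rot":[0,0.115,0],"dp":[0,0,0],"jaw":255},{"delta_rot":[0,0.115,0],"dp":[0,0,0],"jaw":255},{"delta_rot":[0,0,0],"dp":[-22,0,12],"jaw":255},{"delta_rot":[0,0,0],"dp":[-22,0,12],"jaw":255},{"delta_rot":[0,0,0],"dp":[-22,0,12],"jaw":255},{"delta_rot":[0,0,0],"dp":[-22,0,12],"jaw":255},{"delta_rot":[0,0,0],"dp":[0,0,0],"jaw":255}]' 
python3 - <<'E'
from h import *
need((506,-99,76),62,0.5)
for n in("scene","top"):
    im=ctrl.grab_frame(n); cv2.imwrite(f"pics/{n}1.png",cv2.resize(im[110:300,160:370],None,fx=3,fy=3,interpolation=cv2.INTER_CUBIC))
E
```

```text
time: 4.3
position: [462.3, -175.2, 121.5]
ee_rot: [-0.267, 0.735, 0.449, 0.431]
ft_force: [-0.6, 0.4, 0.4]
gripper_width: -0.2
pos [ 462.3 -175.2  121.5] t 4.3 F [-0.6  0.4  0.4] w -0.2
j [ 0.71  0.81  0.14  2.15 -1.18  1.22  1.41]
dp tool [ 2.8  4.6 98.7] rotvec tool [-0.018  0.007  0.004]
tool x,y,z [[0.22, 0.43, 0.87], [0.89, -0.45, -0.01], [0.39, 0.78, -0.49]]
```

View pics/scene1.png

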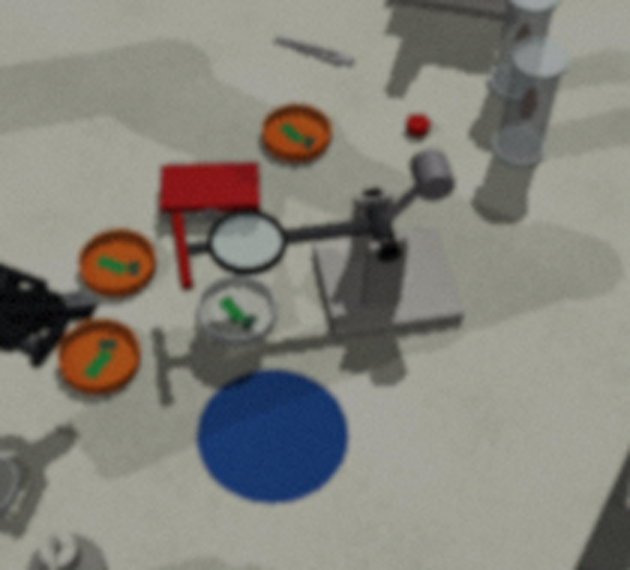

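View pics/top1.png

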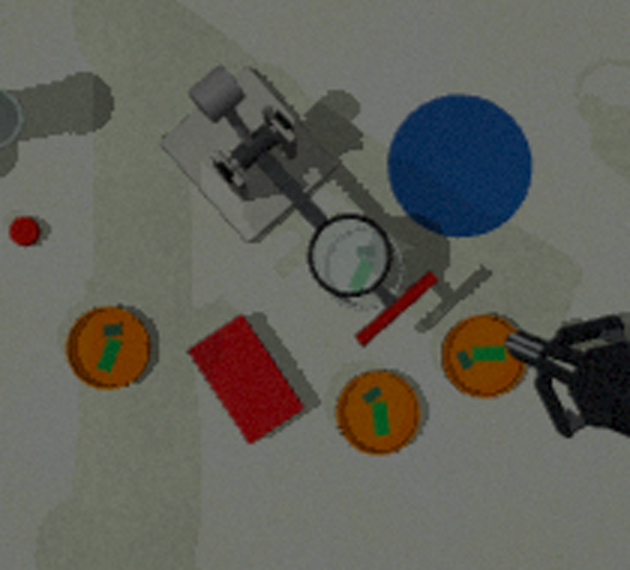

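```bash
python3 -m crank '[{"delta_rot":[0,0,0],"dp":[0,1,25],"jaw":255},{"delta_rot":[0,0,0],"dp":[1,1,25],"jaw":255},{"delta_rot":[0,0,0],"dp":[1,1,25],"jaw":255},{"delta_rot":[0,0,0],"dp":[1,1,22],"jaw":255},{"delta_rot":[0,0,0],"dp":[0,0,0],"jaw":255}]' 
python3 - <<'E'
from h import *
need((506,-99,101),62,0.5)
for n in("scene","top"):
    im=ctrl.grab_frame(n); cv2.imwrite(f"pics/{n}2.png",cv2.resize(im[150:250,190:340],None,fx=5,fy=5,interpolation=cv2.INTER_CUBIC))
E
```

```text
time: 4.82
position: [507.4, -95.7, 82.7]
ee_rot: [-0.267, 0.732, 0.452, 0.434]
ft_force: [0.4, 1.0, -0.0]
gripper_width: -0.1
pos [507.4 -95.7  82.7] t 4.82 F [ 0.4  1.  -0. ] w -0.1
j [ 0.61  0.87  0.04  2.2  -1.37  1.12  1.5 ]
dp tool [ 14.3   0.3 -12. ] rotvec tool [-0.021  0.001  0.013]
tool x,y,z [[0.21, 0.43, 0.88], [0.89, -0.45, 0.0], [0.39, 0.78, -0.48]]
```

View pics/scene2.png

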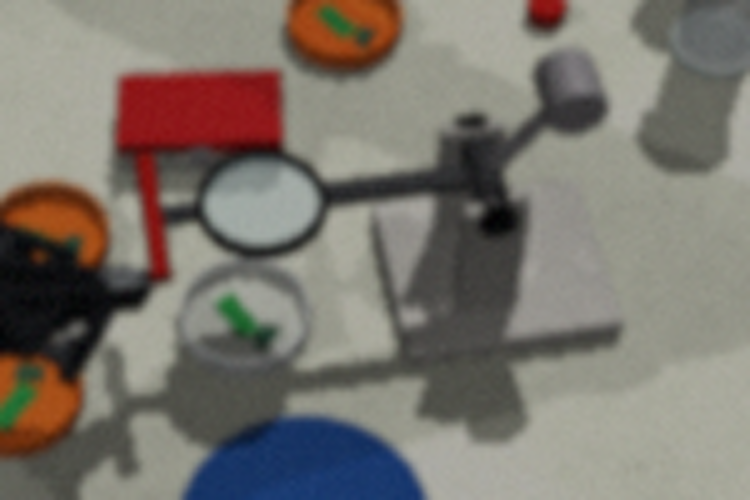

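View pics/top2.png

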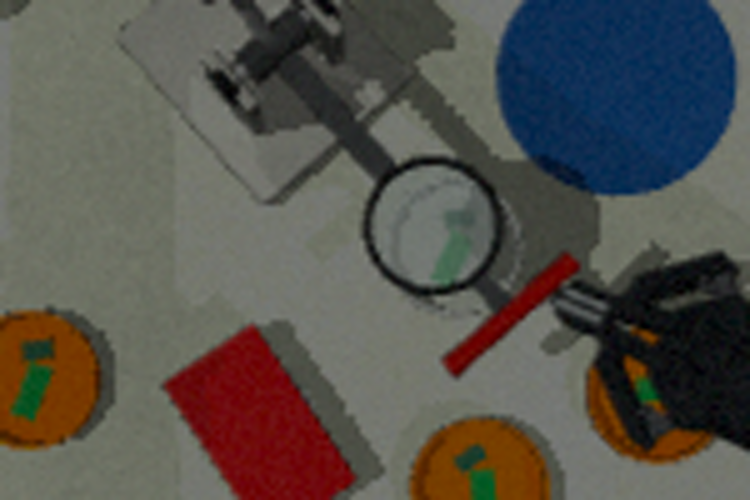

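```bash
python3 - <<'E'
from h import *
s=ctrl.state();p=s['position'];M=R.from_quat(s['ee_rot'],scalar_first=True).as_matrix()
for n in("scene","top"):
    for k,P in [('tcp',p),('tip',p+17*M[:,2]),('bar-28',(511,-89,115)),('bar',(493,-68,115)),('barend',(525,-106,115))]:
        print(n,k,np.round((w2p(n,P)[0]-[190,150])*5))
E
```

```text
scene tcp [144. 288.]
scene tip [165. 286.]
scene bar-28 [156. 248.]
scene bar [151. 214.]
scene barend [159. 276.]
top tcp [555. 292.]
top tip [532. 282.]
top bar-28 [543. 281.]
top bar [508. 312.]
top barend [571. 258.]
```

```bash
cat >> h.py <<'E'
def arcrows(ths,ps,az=None,along=2,gap=18,off=-28,start=None):
    a=np.radians(40); X=np.array([np.cos(a),np.sin(a),0]);Y=np.array([-np.sin(a),np.cos(a),0]);Z=np.array([0,0,1.])
    H=np.array([493,-68,115])+215*X
    s=ctrl.state(); P=s['position']; M=R.from_quat(s['ee_rot'],scalar_first=True).as_matrix()
    h=np.array([np.cos(np.radians(62)),np.sin(np.radians(62)),0])
    for t,p in zip(ths,ps):
        B=H-215*np.cos(t)*X+215*np.sin(t)*Z+off*Y
        z=h*np.cos(p)-Z*np.sin(p); y=np.cross(h,Z); x=np.cross(y,z)
        T=np.c_[x,y,z]; N=B-gap*x-along*z
        print(round(t,2),round(p,2),'dp',np.round(M.T@(N-P),1),'rot',np.round(R.from_matrix(M.T@T).as_rotvec(),3),'TCP',np.round(N))
        P=N;M=T
E
python3 -m crank '[{"delta_rot":[0,0,0],"dp":[3,0,0],"jaw":255},{"delta_rot":[0,0,0],"dp":[3,0,0],"jaw":255},{"delta_rot":[0,0,0],"dp":[3,0,0],"jaw":255},{"delta_rot":[0,0,0],"dp":[3,0,0],"jaw":255},{"delta_rot":[0,0,0],"dp":[3,0,0],"jaw":255},{"delta_rot":[0,0,0],"dp":[3,0,0],"jaw":255},{"delta_rot":[0,0,0],"dp":[3,0,0],"jaw":255},{"delta_rot":[0,0,0],"dp":[3,0,0],"jaw":255}]' 
python3 - <<'E'
from h import *
need((506,-99,101),62,0.5)
arcrows(np.arange(0.1,1.15,.1),np.arange(.54,2,.04))
E
```

```text
time: 5.58
position: [510.9, -90.7, 101.5]
ee_rot: [-0.265, 0.735, 0.45, 0.432]
ft_force: [-1.2, -1.2, -1.6]
gripper_width: -0.0
pos [510.9 -90.7 101.5] t 5.58 F [-1.2 -1.2 -1.6] w -0.0
j [ 0.59  0.83  0.05  2.21 -1.37  1.11  1.46]
dp tool [-5.1 -0.6 -8.1] rotvec tool [-0.015  0.008  0.008]
tool x,y,z [[0.22, 0.43, 0.87], [0.89, -0.45, -0.0], [0.4, 0.78, -0.49]]
0.1 0.54 dp [ 13.7  -0.2 -17.7] rot [-0.014 -0.032  0.008] TCP [507. -98. 122.]
0.2 0.58 dp [19.9  1.2 -9.1] rot [ 0.   -0.04  0.  ] TCP [509. -97. 144.]
0.3 0.62 dp [20.2  2.  -8. ] rot [-0.   -0.04 -0.  ] TCP [513. -94. 165.]
0.4 0.66 dp [20.5  2.8 -6.9] rot [-0.   -0.04 -0.  ] TCP [518. -90. 186.]
0.5 0.7 dp [20.7  3.5 -5.7] rot [-0.   -0.04 -0.  ] TCP [525. -84. 206.]
0.6 0.74 dp [20.8  4.2 -4.6] rot [ 0.   -0.04  0.  ] TCP [533. -77. 224.]
0.7 0.78 dp [20.9  4.9 -3.3] rot [-0.   -0.04  0.  ] TCP [543. -69. 242.]
0.8 0.82 dp [20.8  5.5 -2.1] rot [-0.   -0.04 -0.  ] TCP [554. -60. 258.]
0.9 0.86 dp [20.7  6.  -0.9] rot [-0.   -0.04  0.  ] TCP [566. -50. 273.]
1.0 0.9 dp [20.5  6.5  0.4] rot [ 0.   -0.04  0.  ] TCP [580. -39. 286.]
1.1 0.94 dp [20.3  7.   1.6] rot [-0.   -0.04 -0.  ] TCP [594. -28. 298.]
```

```bash
python3 -m crank '[{"delta_rot":[0,-0.02,0],"dp":[8,0,-6],"jaw":255},{"delta_rot":[0,-0.02,0],"dp":[9,0,-6],"jaw":255},{"delta_rot":[0,-0.02,0],"dp":[9,0,-5],"jaw":255},{"delta_rot":[0,-0.02,0],"dp":[10,1,-5],"jaw":255}]' 
python3 - <<'E'
from h import *
im=ctrl.grab_frame('scene'); cv2.imwrite("pics/s3.png",cv2.resize(im[150:250,190:340],None,fx=5,fy=5,interpolation=cv2.INTER_CUBIC))
arcrows(np.arange(0.25,1.2,.05),np.arange(.6,2,.02),along=0)
E
```

```text
time: 5.92
position: [511.3, -90.2, 144.3]
ee_rot: [-0.248, 0.751, 0.46, 0.403]
ft_force: [-0.3, -0.1, -1.3]
gripper_width: -0.0
0.25 0.6 dp [ 2.3  1.1 -7.4] rot [-0.015 -0.016  0.013] TCP [511. -94. 153.]
0.3 0.62 dp [10.1  1.1 -4. ] rot [ 0.   -0.02 -0.  ] TCP [513. -93. 164.]
0.35 0.64 dp [10.1  1.3 -3.7] rot [-0.   -0.02  0.  ] TCP [516. -91. 174.]
0.4 0.66 dp [10.2  1.5 -3.4] rot [-0.   -0.02 -0.  ] TCP [519. -88. 185.]
0.45 0.68 dp [10.3  1.7 -3.1] rot [-0.   -0.02  0.  ] TCP [522. -86. 195.]
0.5 0.7 dp [10.3  1.8 -2.8] rot [ 0.   -0.02 -0.  ] TCP [526. -83. 204.]
0.55 0.72 dp [10.3  2.  -2.5] rot [-0.   -0.02  0.  ] TCP [530. -80. 214.]
0.6 0.74 dp [10.4  2.2 -2.2] rot [ 0.   -0.02 -0.  ] TCP [534. -76. 223.]
0.65 0.76 dp [10.4  2.4 -1.9] rot [-0.   -0.02  0.  ] TCP [539. -72. 232.]
0.7 0.78 dp [10.4  2.5 -1.6] rot [ 0.   -0.02 -0.  ] TCP [544. -68. 241.]
0.75 0.8 dp [10.4  2.7 -1.3] rot [ 0.   -0.02  0.  ] TCP [549. -64. 249.]
0.8 0.82 dp [10.4  2.8 -1. ] rot [-0.   -0.02 -0.  ] TCP [555. -59. 257.]
0.85 0.84 dp [10.3  3.  -0.7] rot [ 0.   -0.02 -0.  ] TCP [561. -54. 265.]
0.9 0.86 dp [10.3  3.1 -0.4] rot [ 0.   -0.02 -0.  ] TCP [567. -49. 272.]
0.95 0.88 dp [10.3  3.2 -0.1] rot [ 0.   -0.02  0.  ] TCP [573. -44. 278.]
1.0 0.9 dp [10.2  3.3  0.2] rot [-0.   -0.02  0.  ] TCP [580. -38. 285.]
1.05 0.92 dp [10.1  3.4  0.6] rot [ 0.   -0.02 -0.  ] TCP [587. -33. 291.]
1.1 0.94 dp [10.1  3.5  0.9] rot [-0.   -0.02  0.  ] TCP [594. -27. 296.]
1.15 0.96 dp [10.   3.6  1.2] rot [ 0.   -0.02 -0.  ] TCP [601. -21. 301.]
```

View pics/s3.png

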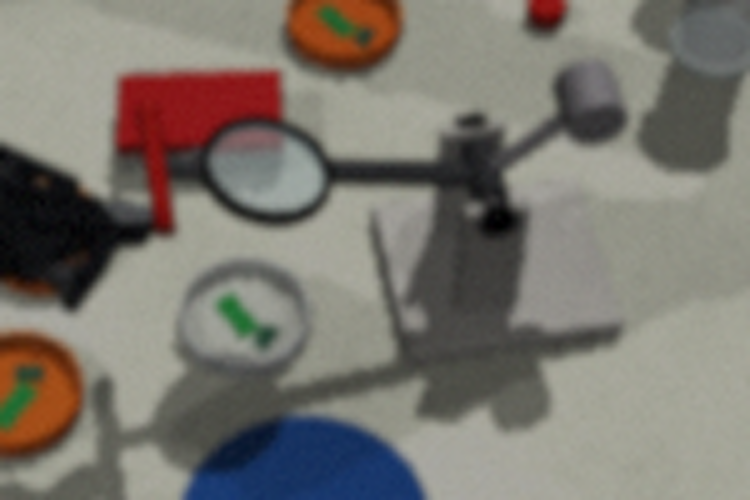

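```bash
python3 -m crank '[{"delta_rot":[0,-0.02,0],"dp":[9,1,-5],"jaw":255},{"delta_rot":[0,-0.02,0],"dp":[10,1,-5],"jaw":255},{"delta_rot":[0,-0.02,0],"dp":[10,1,-5],"jaw":255},{"delta_rot":[0,-0.02,0],"dp":[10,1,-4],"jaw":255},{"delta_rot":[0,-0.02,0],"dp":[10,2,-4],"jaw":255},{"delta_rot":[0,-0.02,0],"dp":[10,2,-3],"jaw":255},{"delta_rot":[0,-0.02,0],"dp":[10,2,-3],"jaw":255}]' 
python3 - <<'E'
from h import *
im=ctrl.grab_frame('scene'); cv2.imwrite("pics/s4.png",cv2.resize(im[130:250,190:340],None,fx=5,fy=5,interpolation=cv2.INTER_CUBIC))
arcrows(np.arange(0.6,1.2,.05),np.arange(.74,2,.02),along=0)
E
```

```text
time: 6.55
position: [528.3, -78.1, 216.5]
ee_rot: [-0.215, 0.777, 0.477, 0.349]
ft_force: [-0.7, -0.5, -1.1]
gripper_width: -0.2
0.6 0.74 dp [ 4.6  3.1 -0.8] rot [-0.014 -0.017  0.016] TCP [534. -76. 223.]
0.65 0.76 dp [10.4  2.4 -1.9] rot [ 0.   -0.02  0.  ] TCP [539. -72. 232.]
0.7 0.78 dp [10.4  2.5 -1.6] rot [-0.   -0.02  0.  ] TCP [544. -68. 241.]
0.75 0.8 dp [10.4  2.7 -1.3] rot [ 0.   -0.02 -0.  ] TCP [549. -64. 249.]
0.8 0.82 dp [10.4  2.8 -1. ] rot [-0.   -0.02  0.  ] TCP [555. -59. 257.]
0.85 0.84 dp [10.3  3.  -0.7] rot [ 0.   -0.02 -0.  ] TCP [561. -54. 265.]
0.9 0.86 dp [10.3  3.1 -0.4] rot [ 0.   -0.02 -0.  ] TCP [567. -49. 272.]
0.95 0.88 dp [10.3  3.2 -0.1] rot [ 0.   -0.02  0.  ] TCP [573. -44. 278.]
1.0 0.9 dp [10.2  3.3  0.2] rot [ 0.   -0.02  0.  ] TCP [580. -38. 285.]
1.05 0.92 dp [10.1  3.4  0.6] rot [-0.   -0.02 -0.  ] TCP [587. -33. 291.]
1.1 0.94 dp [10.1  3.5  0.9] rot [-0.   -0.02  0.  ] TCP [594. -27. 296.]
1.15 0.96 dp [10.   3.6  1.2] rot [ 0.   -0.02 -0.  ] TCP [601. -21. 301.]
```

View pics/s4.png

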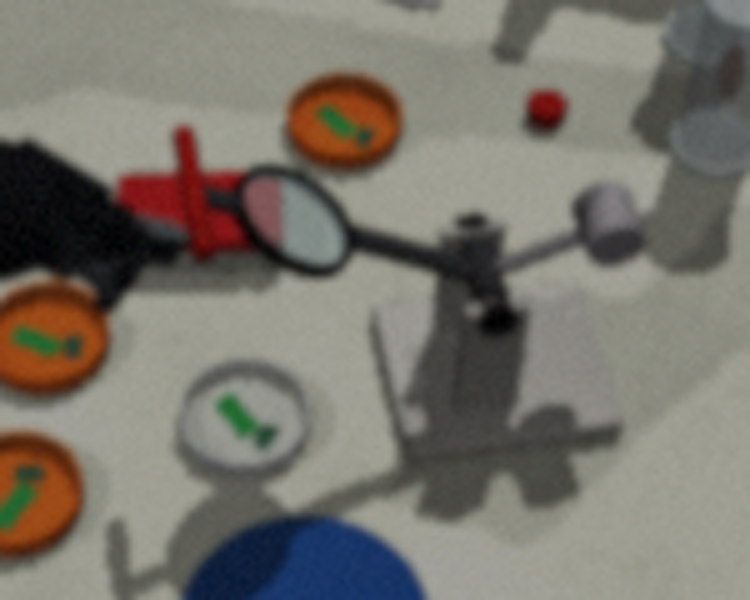

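```bash
python3 -m crank '[{"delta_rot":[0,-0.02,0],"dp":[10,2,-2],"jaw":255},{"delta_rot":[0,-0.02,0],"dp":[10,2,-2],"jaw":255},{"delta_rot":[0,-0.02,0],"dp":[10,2,-2],"jaw":255},{"delta_rot":[0,-0.02,0],"dp":[10,3,-1],"jaw":255},{"delta_rot":[0,-0.02,0],"dp":[10,3,-1],"jaw":255},{"delta_rot":[0,-0.02,0],"dp":[10,3,-1],"jaw":255}]' 
python3 - <<'E'
from h import *
im=ctrl.grab_frame('scene'); cv2.imwrite("pics/s5.png",cv2.resize(im[130:250,190:340],None,fx=5,fy=5,interpolation=cv2.INTER_CUBIC))
arcrows(np.arange(0.85,1.2,.05),np.arange(.84,2,.02),along=0)
E
```

```text
time: 7.1
position: [557.4, -53.7, 265.2]
ee_rot: [-0.186, 0.797, 0.489, 0.302]
ft_force: [-1.9, -0.6, 0.9]
gripper_width: 0.0
0.85 0.84 dp [-3.5  1.9  1.1] rot [-0.013  0.003  0.017] TCP [561. -54. 265.]
0.9 0.86 dp [10.3  3.1 -0.4] rot [ 0.   -0.02 -0.  ] TCP [567. -49. 272.]
0.95 0.88 dp [10.3  3.2 -0.1] rot [-0.   -0.02  0.  ] TCP [573. -44. 278.]
1.0 0.9 dp [10.2  3.3  0.2] rot [ 0.   -0.02  0.  ] TCP [580. -38. 285.]
1.05 0.92 dp [10.1  3.4  0.6] rot [-0.   -0.02 -0.  ] TCP [587. -33. 291.]
1.1 0.94 dp [10.1  3.5  0.9] rot [-0.   -0.02  0.  ] TCP [594. -27. 296.]
1.15 0.96 dp [10.   3.6  1.2] rot [ 0.   -0.02 -0.  ] TCP [601. -21. 301.]
```

View pics/s5.png

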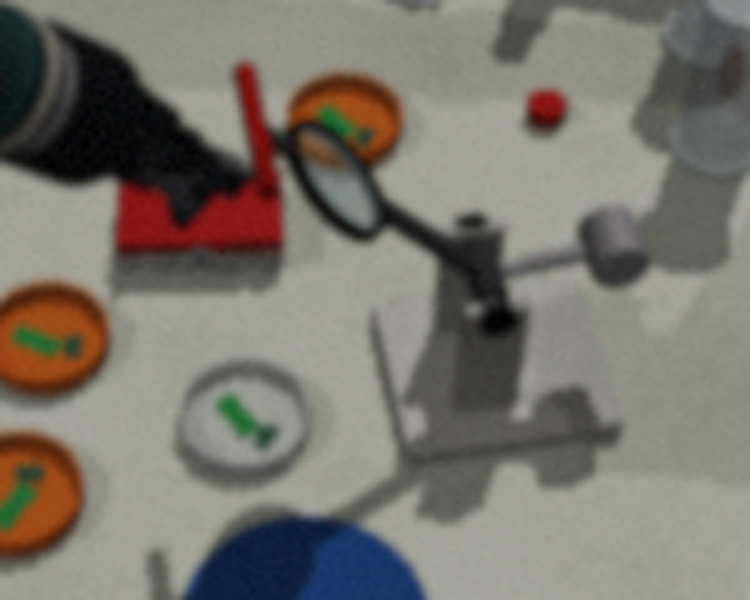

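```bash
python3 -m crank '[{"delta_rot":[0,-0.02,0],"dp":[8,3,0],"jaw":255},{"delta_rot":[0,-0.02,0],"dp":[8,3,0],"jaw":255},{"delta_rot":[0,-0.02,0],"dp":[8,3,0],"jaw":255},{"delta_rot":[0,0,0],"dp":[0,0,0],"jaw":255},{"delta_rot":[0,0,0],"dp":[0,0,0],"jaw":255},{"delta_rot":[0,0,0],"dp":[0,0,0],"jaw":255}]' 
python3 - <<'E'
from h import *
im=ctrl.grab_frame('scene'); cv2.imwrite("pics/s6.png",cv2.resize(im[130:250,190:340],None,fx=5,fy=5,interpolation=cv2.INTER_CUBIC))
E
```

```text
time: 7.65
position: [573.8, -42.2, 279.8]
ee_rot: [-0.171, 0.806, 0.494, 0.278]
ft_force: [0.1, 0.4, -0.6]
gripper_width: -0.1
```

View pics/s6.png

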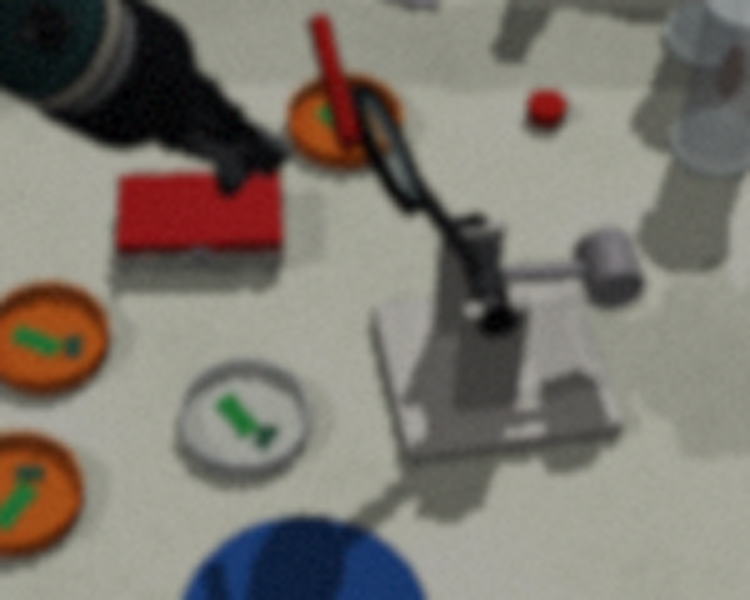

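```bash
python3 -m crank '[{"delta_rot":[0,0,0],"dp":[0,0,-30],"jaw":255},{"delta_rot":[0,0,0],"dp":[0,0,-30],"jaw":255},{"delta_rot":[0,-0.12,0],"dp":[0,0,0],"jaw":180},{"delta_rot":[0,-0.12,0],"dp":[0,0,0],"jaw":105},{"delta_rot":[0,-0.12,0],"dp":[0,0,0],"jaw":105},{"delta_rot":[0,-0.12,0],"dp":[0,0,0],"jaw":105},{"delta_rot":[0,-0.12,0],"dp":[0,0,0],"jaw":105},{"delta_rot":[0,-0.05,0],"dp":[0,0,0],"jaw":105}]' 
python3 - <<'E'
from h import *
print(ctrl.tips_ahead)
for n in("top","scene"):
    im=ctrl.grab_frame(n); cv2.imwrite(f"pics/{n}7.png",cv2.resize(im[110:300,160:370],None,fx=3,fy=3,interpolation=cv2.INTER_CUBIC))
    for l in('dish','mat'):
        for r in ctrl.outline_of(n,l)[:5]:
            c=cen(r['mask']); 
            w=p2w(n,c,18 if l=='dish' else 0)[:,:2].astype(np.float32)
            (x,y),rad=cv2.minEnclosingCircle(w)
            m=cv2.mean(im,r['mask'].astype(np.uint8)*255)[:3]
            print(n,l,round(r['p'],2),np.round(r['bbox']),np.round([x,y,rad]),np.round(m))
need((496,1,150),-44,1.5708)
E
```

```text
time: 8.37
position: [559.1, -72.0, 328.2]
ee_rot: [-0.003, 0.851, 0.525, 0.005]
ft_force: [0.2, 0.9, -0.7]
gripper_width: 50.3
17.0
top dish 0.79 [270. 233. 288. 262.] [385. -50.  43.] [ 14.  67. 100.]
top dish 0.59 [182. 213. 210. 242.] [456. 233.  47.] [ 10.  65. 103.]
top dish 0.57 [266. 186. 295. 213.] [541. -39.  45.] [ 97. 111.  98.]
top mat 0.58 [288. 152. 299. 171.] [673. -82.  26.] [70. 40. 16.]
scene dish 0.96 [186. 184. 212. 209.] [394. -60.  50.] [ 28.  67. 120.]
scene dish 0.65 [182. 216. 207. 241.] [ 450. -177.   49.] [ 28.  68. 121.]
scene dish 0.62 [227. 205. 251. 224.] [546. -46.  48.] [117. 127. 120.]
scene dish 0.61 [249. 144. 268. 164.] [463. 223.  50.] [ 29.  66. 116.]
scene mat 0.59 [227. 235. 277. 278.] [ 655. -152.   81.] [98. 53. 27.]
pos [556.7 -77.1 327.5] t 8.67 F [ 0.2 -0.3  0.9] w 50.3
j [-0.24  0.29  0.38  1.89 -0.15  0.99 -0.26]
dp tool [ 39.1 -89.4 178.3] rotvec tool [-0.015 -0.009  1.864]
tool x,y,z [[0.46, 0.89, 0.01], [0.89, -0.46, -0.0], [0.01, 0.01, -1.0]]
```

View pics/top7.png

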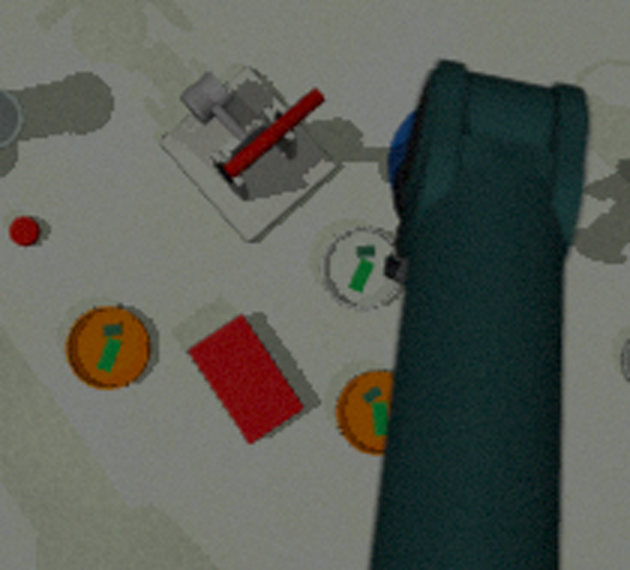

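View pics/scene7.png

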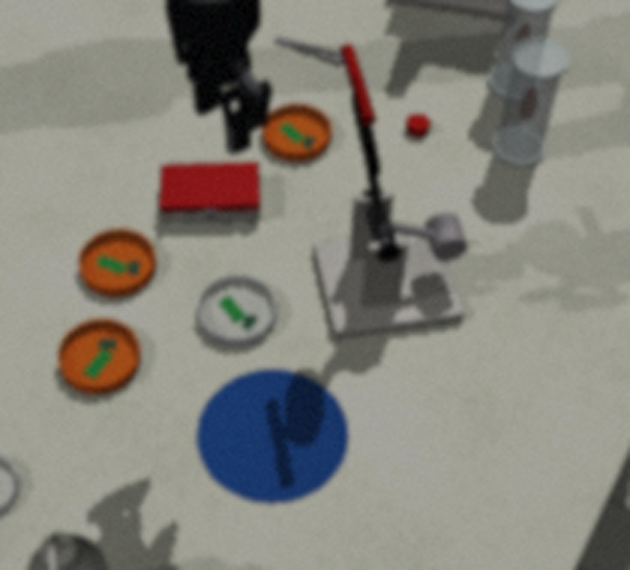

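```bash
python3 -m crank '[{"delta_rot":[0,0,0],"dp":[14,-30,20],"jaw":105},{"delta_rot":[0,0,0],"dp":[14,-30,20],"jaw":105},{"delta_rot":[0,0,0],"dp":[13,-30,20],"jaw":105},{"delta_rot":[0,0,-0.12],"dp":[0,0,10],"jaw":105},{"delta_rot":[0,0,-0.12],"dp":[0,0,10],"jaw":105},{"delta_rot":[0,0,-0.12],"dp":[0,0,10],"jaw":105},{"delta_rot":[0,0,-0.12],"dp":[0,0,10],"jaw":105},{"delta_rot":[0,0,-0.12],"dp":[0,0,10],"jaw":105}]' 
python3 - <<'E'
from h import *
need((496,4,150),135.5,1.5708)
E
```

```text
time: 9.33
position: [496.5, 1.9, 218.3]
ee_rot: [-0.002, 0.659, 0.752, 0.007]
ft_force: [-1.1, -0.5, -0.2]
gripper_width: 50.4
pos [496.5   1.9 218.3] t 9.33 F [-1.1 -0.5 -0.2] w 50.4
j [-0.24  0.32  0.19  2.13 -0.11  0.69  0.16]
dp tool [ 1.3 -0.7 68.3] rotvec tool [ 0.012 -0.009 -0.663]
tool x,y,z [[-0.13, 0.99, 0.01], [0.99, 0.13, 0.01], [0.01, 0.01, -1.0]]
```

```bash
python3 -m crank '[{"delta_rot":[0.012,-0.009,-0.11],"dp":[0,0,15],"jaw":105},{"delta_rot":[0,0,-0.11],"dp":[0,0,15],"jaw":105},{"delta_rot":[0,0,-0.11],"dp":[0,0,15],"jaw":105},{"delta_rot":[0,0,-0.11],"dp":[0,0,15],"jaw":105},{"delta_rot":[0,0,-0.11],"dp":[0,0,15],"jaw":105},{"delta_rot":[0,0,-0.11],"dp":[0,0,15],"jaw":105},{"delta_rot":[0,0,0],"dp":[0,0,15],"jaw":105},{"delta_rot":[0,0,0],"dp":[0,0,0],"jaw":105}]' 
python3 - <<'E'
from h import *
need((496,4,24),135.5,1.5708)
for n in("top","scene"):
    im=ctrl.grab_frame(n); cv2.imwrite(f"pics/{n}8.png",cv2.resize(im[110:300,160:370],None,fx=3,fy=3,interpolation=cv2.INTER_CUBIC))
E
```

```text
time: 10.0
position: [494.7, 1.9, 111.7]
ee_rot: [-0.004, 0.383, 0.924, -0.001]
ft_force: [-0.4, 0.8, 1.1]
gripper_width: 50.5
pos [494.7   1.9 111.7] t 10.0 F [-0.4  0.8  1.1] w 50.5
j [-0.09  0.49 -0.    2.2  -0.    0.45  0.69]
dp tool [-0.1  2.8 87.7] rotvec tool [-0.005 -0.007 -0.009]
tool x,y,z [[-0.71, 0.71, 0.01], [0.71, 0.71, -0.0], [-0.01, 0.0, -1.0]]
```

View pics/scene8.png

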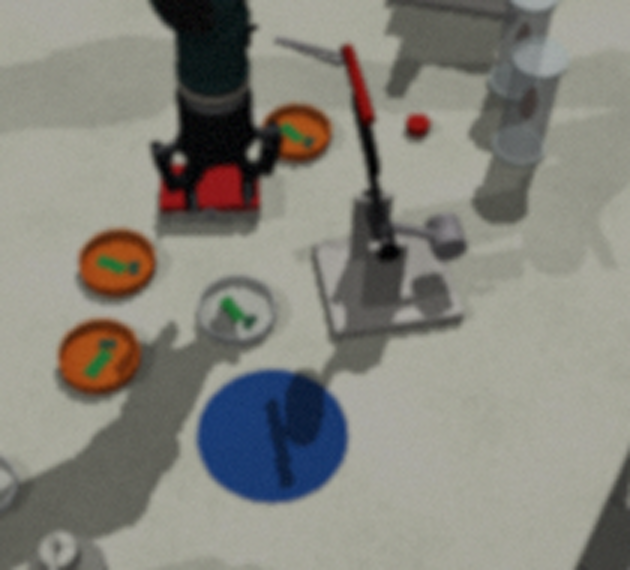

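```bash
python3 -m crank '[{"delta_rot":[-0.005,-0.007,-0.009],"dp":[0,1,20],"jaw":105},{"delta_rot":[0,0,0],"dp":[0,1,20],"jaw":105},{"delta_rot":[0,0,0],"dp":[0,1,20],"jaw":105},{"delta_rot":[0,0,0],"dp":[0,0,12],"jaw":105},{"delta_rot":[0,0,0],"dp":[0,0,8],"jaw":105},{"delta_rot":[0,0,0],"dp":[0,0,5],"jaw":105},{"delta_rot":[0,0,0],"dp":[0,0,0],"jaw":105}]' 
python3 - <<'E'
from h import *
need((496,4,24),135.5,1.5708)
for n in("top","scene"):
    im=ctrl.grab_frame(n); cv2.imwrite(f"pics/{n}9.png",cv2.resize(im[110:300,160:370],None,fx=3,fy=3,interpolation=cv2.INTER_CUBIC))
E
```

```text
time: 10.68
position: [499.5, 6.1, 28.7]
ee_rot: [0.002, 0.377, 0.926, 0.001]
ft_force: [-0.0, 0.8, -0.0]
gripper_width: 50.3
pos [499.5   6.1  28.7] t 10.68 F [-0.   0.8 -0. ] w 50.3
j [-0.1   0.65 -0.    2.23  0.01  0.25  0.69]
dp tool [ 1.  -4.   4.7] rotvec tool [0.004 0.003 0.003]
tool x,y,z [[-0.72, 0.7, -0.0], [0.7, 0.72, 0.0], [0.01, 0.0, -1.0]]
```

View pics/scene9.png

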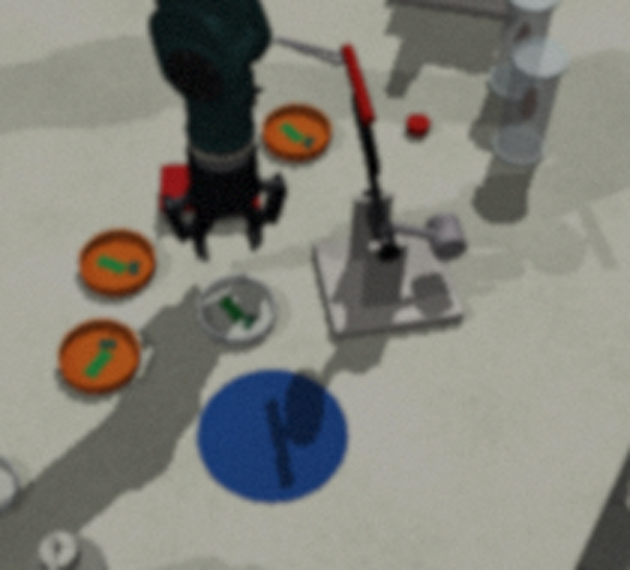

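View pics/top9.png

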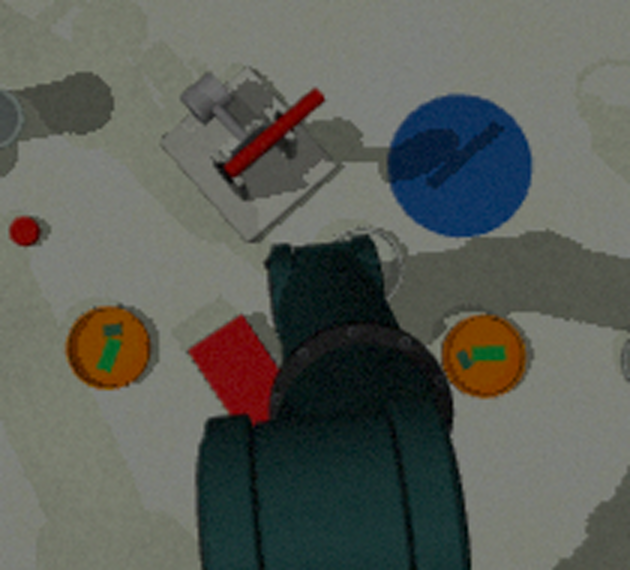

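```bash
python3 -m crank '[{"delta_rot":[0,0,0],"dp":[0,-4,4],"jaw":105},{"delta_rot":[0,0,0],"dp":[-6,0,0],"jaw":105},{"delta_rot":[0,0,0],"dp":[-6,0,0],"jaw":105},{"delta_rot":[0,0,0],"dp":[-5,0,0],"jaw":105},{"delta_rot":[0,0,0],"dp":[-5,0,0],"jaw":105},{"delta_rot":[0,0,0],"dp":[-5,0,0],"jaw":105},{"delta_rot":[0,0,0],"dp":[-6,0,0],"jaw":105},{"delta_rot":[0,0,0],"dp":[-6,0,0],"jaw":105}]' 
python3 -m crank '[{"delta_rot":[0,0,0],"dp":[-7,0,0],"jaw":105},{"delta_rot":[0,0,0],"dp":[-7,0,0],"jaw":105},{"delta_rot":[0,0,0],"dp":[-7,0,0],"jaw":105},{"delta_rot":[0,0,0],"dp":[-7,0,0],"jaw":105},{"delta_rot":[0,0,0],"dp":[-7,0,0],"jaw":105},{"delta_rot":[0,0,0],"dp":[-6,0,0],"jaw":105},{"delta_rot":[0,0,0],"dp":[-4,0,0],"jaw":105}]' 
python3 - <<'E'
from h import *
need((622,-118,24),135.5,1.5708)
for n in("top","scene"):
    im=ctrl.grab_frame(n); cv2.imwrite(f"pics/{n}10.png",cv2.resize(im[110:300,160:370],None,fx=3,fy=3,interpolation=cv2.INTER_CUBIC))
E
```

```text
time: 11.45
position: [525.0, -24.0, 24.9]
ee_rot: [0.002, 0.377, 0.926, 0.001]
ft_force: [0.5, 0.1, -1.2]
gripper_width: 50.3
time: 12.03
position: [557.5, -55.8, 25.0]
ee_rot: [0.003, 0.377, 0.926, 0.001]
ft_force: [0.8, 0.6, 0.4]
gripper_width: 50.5
pos [557.5 -55.8  25. ] t 12.03 F [0.8 0.6 0.4] w 50.5
j [ 0.03  0.69 -0.02  2.1   0.04  0.34  0.78]
dp tool [-89.6   0.6   1.4] rotvec tool [0.005 0.004 0.003]
tool x,y,z [[-0.72, 0.7, -0.0], [0.7, 0.72, 0.0], [0.01, 0.0, -1.0]]
```

View pics/scene10.png

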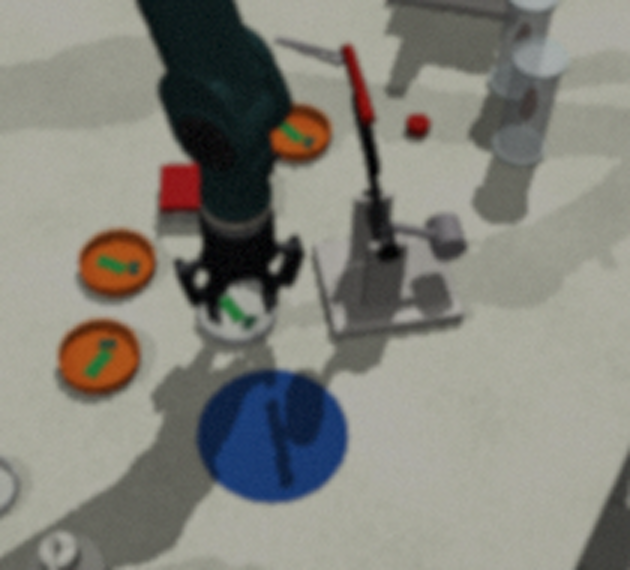

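View pics/top10.png

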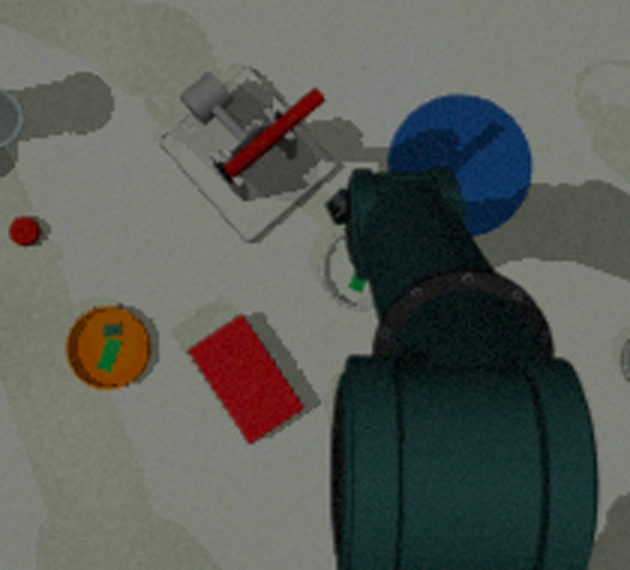

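```bash
python3 -m crank '[{"delta_rot":[0,0,0],"dp":[0,0,-15],"jaw":105},{"delta_rot":[0,0,0],"dp":[0,0,-20],"jaw":105},{"delta_rot":[0,0,0],"dp":[25,0,0],"jaw":105},{"delta_rot":[0,0,0],"dp":[28,0,0],"jaw":105},{"delta_rot":[0,0,0],"dp":[28,0,0],"jaw":105},{"delta_rot":[0,0,0],"dp":[4,0,20],"jaw":105},{"delta_rot":[0,0,0],"dp":[0,0,15],"jaw":105},{"delta_rot":[0,0,0],"dp":[0,0,0],"jaw":105}]'
python3 -m crank '[{"delta_rot":[0,0,0],"dp":[0,0,2],"jaw":105},{"delta_rot":[0,0,0],"dp":[0,0,2],"jaw":105},{"delta_rot":[0,0,0],"dp":[0,0,2],"jaw":105},{"delta_rot":[0,0,0],"dp":[0,0,0],"jaw":105}]'
python3 - <<'E'
from h import *
need((496,4,24),135.5,1.5708)
n="scene"
im=ctrl.grab_frame(n); cv2.imwrite(f"pics/{n}11.png",cv2.resize(im[150:250,190:290],None,fx=6,fy=6,interpolation=cv2.INTER_CUBIC))
E
```

```text
time: 12.8
position: [493.5, 5.5, 23.0]
ee_rot: [0.0, 0.376, 0.927, 0.001]
ft_force: [0.5, -0.2, -0.0]
gripper_width: 50.2
time: 13.13
position: [496.3, 4.0, 19.0]
ee_rot: [0.003, 0.377, 0.926, 0.002]
ft_force: [0.3, -0.9, 0.2]
gripper_width: 49.9
pos [496.3   4.   19. ] t 13.13 F [ 0.3 -0.9  0.2] w 49.9
j [-0.09  0.67 -0.01  2.24  0.02  0.22  0.68]
dp tool [ 0.2 -0.2 -5. ] rotvec tool [0.005 0.004 0.003]
tool x,y,z [[-0.72, 0.7, -0.0], [0.7, 0.72, 0.0], [0.01, 0.0, -1.0]]
```

View pics/scene11.png

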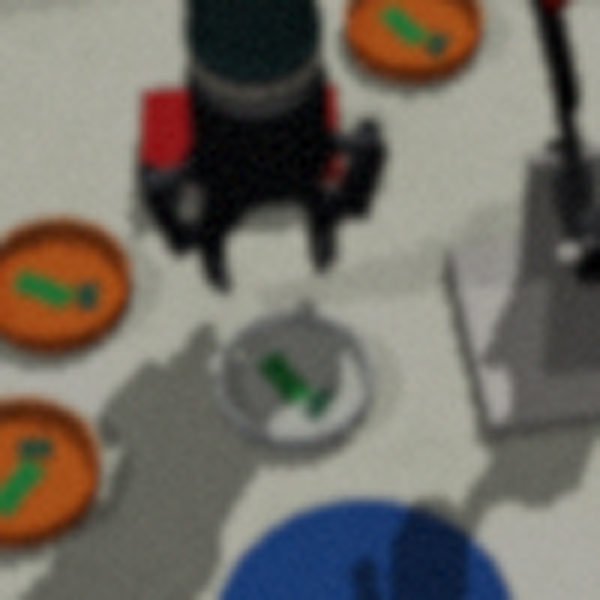

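```bash
for i in 1 2 3 4; do python3 -m crank '[{"delta_rot":[0,0,0],"dp":[0,0,1],"jaw":105},{"delta_rot":[0,0,0],"dp":[0,0,1],"jaw":105}]' | egrep "pos|force"; done
```

```text
position: [496.2, 4.2, 17.0]
ft_force: [0.1, 0.6, 1.0]
position: [495.9, 4.3, 14.7]
ft_force: [-0.7, -0.2, -0.1]
position: [495.9, 4.4, 12.6]
ft_force: [0.2, 0.2, 0.3]
position: [495.8, 4.3, 10.6]
ft_force: [-0.2, -0.1, 0.4]
```

```bash
for i in 1 2 ; do python3 -m crank '[{"delta_rot":[0,0,0],"dp":[0,0,1],"jaw":105},{"delta_rot":[0,0,0],"dp":[0,0,0],"jaw":105}]' | egrep "pos|force"; done
```

```text
position: [495.8, 4.4, 9.5]
ft_force: [-0.0, 0.3, 0.6]
position: [495.9, 4.4, 8.6]
ft_force: [0.0, -0.2, -0.4]
```

```bash
python3 -m crank '[{"delta_rot":[0,0,0],"dp":[-5,0,-1],"jaw":105},{"delta_rot":[0,0,0],"dp":[-5,0,0],"jaw":105},{"delta_rot":[0,0,0],"dp":[-5,0,0],"jaw":105},{"delta_rot":[0,0,0],"dp":[-5,0,0],"jaw":105},{"delta_rot":[0,0,0],"dp":[-5,0,0],"jaw":105},{"delta_rot":[0,0,0],"dp":[-5,0,0],"jaw":105},{"delta_rot":[0,0,0],"dp":[-5,0,0],"jaw":105},{"delta_rot":[0,0,0],"dp":[-5,0,0],"jaw":105}]'
python3 - <<'E'
from h import *
need((622,-118,9),135.5,1.5708)
n="scene"
im=ctrl.grab_frame(n); cv2.imwrite(f"pics/{n}12.png",cv2.resize(im[150:250,190:290],None,fx=6,fy=6,interpolation=cv2.INTER_CUBIC))
E
```

```text
time: 14.85
position: [524.8, -23.9, 9.8]
ee_rot: [0.002, 0.377, 0.926, 0.001]
ft_force: [-1.1, 0.2, 0.2]
gripper_width: 50.2
pos [524.8 -23.9   9.8] t 14.85 F [-1.1  0.2  0.2] w 50.2
j [-0.03  0.7  -0.02  2.18  0.04  0.26  0.72]
dp tool [-135.3    0.5    1.2] rotvec tool [0.004 0.003 0.004]
tool x,y,z [[-0.72, 0.7, -0.0], [0.7, 0.72, 0.0], [0.01, 0.0, -1.0]]
```

View pics/scene12.png

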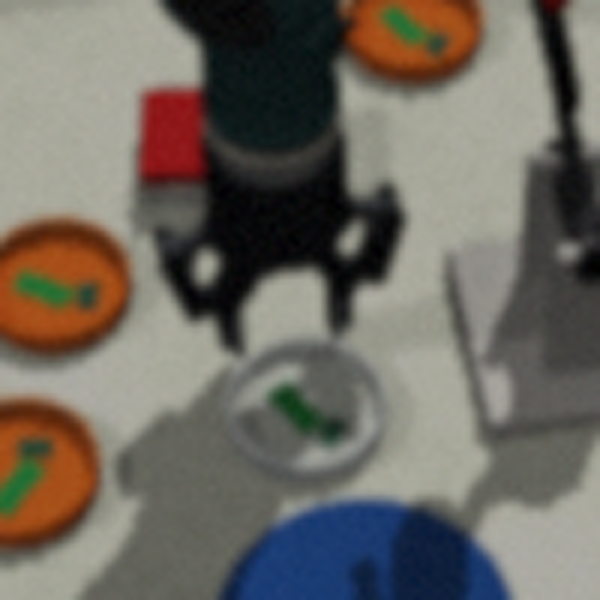

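```bash
python3 -m crank '[{"delta_rot":[0,0,0],"dp":[-6,0,0],"jaw":105},{"delta_rot":[0,0,0],"dp":[-7,0,0],"jaw":105},{"delta_rot":[0,0,0],"dp":[-7,0,0],"jaw":105},{"delta_rot":[0,0,0],"dp":[-7,0,0],"jaw":105},{"delta_rot":[0,0,0],"dp":[-7,0,0],"jaw":105},{"delta_rot":[0,0,0],"dp":[-7,0,0],"jaw":105},{"delta_rot":[0,0,0],"dp":[-6,0,0],"jaw":105},{"delta_rot":[0,0,0],"dp":[-4,0,0],"jaw":105}]'
python3 -m crank '[{"delta_rot":[0,0,0],"dp":[-6,0,0],"jaw":105},{"delta_rot":[0,0,0],"dp":[-7,0,0],"jaw":105},{"delta_rot":[0,0,0],"dp":[-7,0,0],"jaw":105},{"delta_rot":[0,0,0],"dp":[-7,0,0],"jaw":105},{"delta_rot":[0,0,0],"dp":[-6,0,0],"jaw":105},{"delta_rot":[0,0,0],"dp":[-4,0,0],"jaw":105},{"delta_rot":[0,0,0],"dp":[0,0,0],"jaw":105}]'
python3 - <<'E'
from h import *
need((622,-118,9),135.5,1.5708)
n="scene"
im=ctrl.grab_frame(n); cv2.imwrite(f"pics/{n}13.png",cv2.resize(im[150:290,190:300],None,fx=4,fy=4,interpolation=cv2.INTER_CUBIC))
E
```

```text
time: 15.57
position: [561.9, -60.1, 10.0]
ee_rot: [0.003, 0.377, 0.926, 0.001]
ft_force: [-0.2, 0.3, -0.1]
gripper_width: 50.2
time: 16.15
position: [588.7, -86.2, 10.2]
ee_rot: [0.003, 0.377, 0.926, 0.001]
ft_force: [-0.2, 0.1, 0.5]
gripper_width: 50.5
pos [588.7 -86.2  10.2] t 16.15 F [-0.2  0.1  0.5] w 50.5
j [ 0.09  0.74 -0.03  2.02  0.06  0.37  0.81]
dp tool [-46.1   0.5   1.4] rotvec tool [0.005 0.005 0.003]
tool x,y,z [[-0.72, 0.7, -0.0], [0.7, 0.72, 0.0], [0.01, 0.0, -1.0]]
```

View pics/scene13.png

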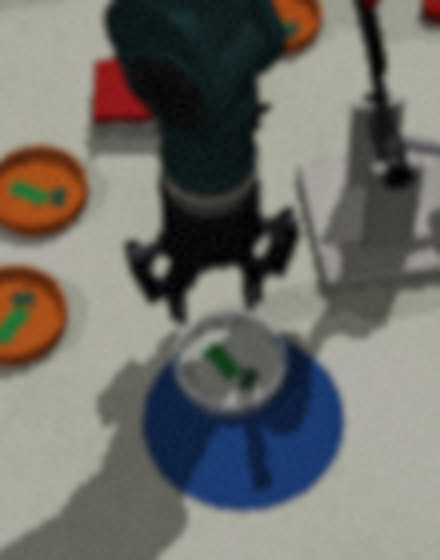

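```bash
python3 - <<'E'
from h import *
print(p2w('scene',[(190+231/4-.4,150+362/4-.4)],18),p2w('scene',[(190+243/4-.4,150+422/4-.4)],0))
E
python3 -m crank '[{"delta_rot":[0,0,0],"dp":[-6,0,0],"jaw":105},{"delta_rot":[0,0,0],"dp":[-7,0,0],"jaw":105},{"delta_rot":[0,0,0],"dp":[-7,0,0],"jaw":105},{"delta_rot":[0,0,0],"dp":[-7,0,0],"jaw":105},{"delta_rot":[0,0,0],"dp":[-6,0,0],"jaw":105},{"delta_rot":[0,0,0],"dp":[-4,0,0],"jaw":105},{"delta_rot":[0,0,0],"dp":[0,0,0],"jaw":105}]'
python3 - <<'E'
from h import *
need((622,-118,9),135.5,1.5708)
n="scene"
im=ctrl.grab_frame(n); cv2.imwrite(f"pics/{n}14.png",cv2.resize(im[150:290,190:300],None,fx=4,fy=4,interpolation=cv2.INTER_CUBIC))
E
```

```text
[[ 626.32310586 -122.11690628   18.        ]] [[ 657.33460169 -154.65709997    0.        ]]
time: 16.78
position: [615.2, -112.2, 10.3]
ee_rot: [0.003, 0.377, 0.926, 0.001]
ft_force: [-0.2, -0.1, 0.2]
gripper_width: 50.0
pos [ 615.2 -112.2   10.3] t 16.78 F [-0.2 -0.1  0.2] w 50.0
j [ 0.14  0.76 -0.04  1.95  0.07  0.42  0.84]
dp tool [-9.   0.6  1.4] rotvec tool [0.005 0.005 0.003]
tool x,y,z [[-0.72, 0.7, -0.0], [0.7, 0.72, 0.0], [0.01, 0.0, -1.0]]
```

View pics/scene14.png

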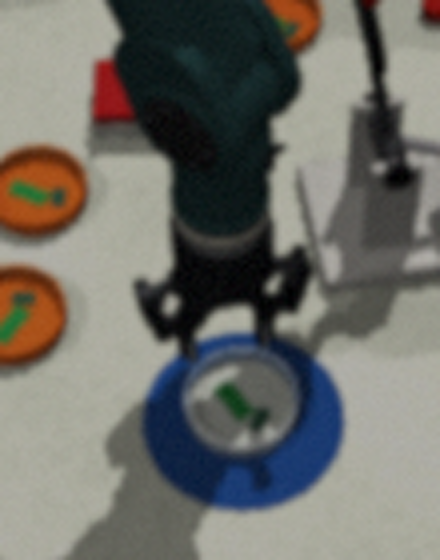

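```bash
python3 -m crank '[{"delta_rot":[0,0,0],"dp":[-4,0,0],"jaw":105},{"delta_rot":[0,0,0],"dp":[-3,0,0],"jaw":105},{"delta_rot":[0,0,0],"dp":[0,0,0],"jaw":105},{"delta_rot":[0,0,0],"dp":[8,0,0],"jaw":105},{"delta_rot":[0,0,0],"dp":[20,0,0],"jaw":105},{"delta_rot":[0,0,0],"dp":[30,0,0],"jaw":105},{"delta_rot":[0,0,0],"dp":[10,0,-30],"jaw":105},{"delta_rot":[0,0,0],"dp":[0,0,-40],"jaw":105}]'
python3 -m crank '[{"delta_rot":[0,0,0],"dp":[10,-30,-30],"jaw":105},{"delta_rot":[0,0,0],"dp":[10,-35,-20],"jaw":105},{"delta_rot":[0,0,0],"dp":[10,-35,-20],"jaw":105},{"delta_rot":[0,0,0],"dp":[10,-35,-20],"jaw":105},{"delta_rot":[0,0,0],"dp":[0,0,0],"jaw":105}]'
python3 - <<'E'
from h import *
for n in("top","scene"):
    im=ctrl.grab_frame(n); cv2.imwrite(f"pics/{n}15.png",cv2.resize(im[110:300,160:370],None,fx=3,fy=3,interpolation=cv2.INTER_CUBIC))
    for l in('dish','mat'):
        for r in ctrl.outline_of(n,l)[:5]:
            c=cen(r['mask']); 
            w=p2w(n,c,18 if l=='dish' else 0)[:,:2].astype(np.float32)
            (x,y),rad=cv2.minEnclosingCircle(w)
            print(n,l,round(r['p'],2),np.round([x,y,rad]))
E
```

```text
time: 17.5
position: [563.1, -64.1, 77.2]
ee_rot: [-0.004, 0.375, 0.927, 0.0]
ft_force: [0.7, 0.1, 0.6]
gripper_width: 50.2
time: 17.92
position: [440.3, -139.9, 170.1]
ee_rot: [0.001, 0.38, 0.925, -0.0]
ft_force: [0.1, 0.6, -0.4]
gripper_width: 50.2
top dish 0.94 [386. -56.  46.]
top dish 0.9 [ 651. -144.   47.]
top dish 0.83 [456. 233.  46.]
top dish 0.45 [ 435. -136.   22.]
top dish 0.16 [ 439. -352.   34.]
top mat 0.82 [ 655. -150.   79.]
scene dish 0.83 [391. -63.  51.]
scene dish 0.69 [ 656. -153.   48.]
scene dish 0.67 [460. 225.  55.]
scene dish 0.61 [ 453. -175.   50.]
scene mat 0.55 [ 656. -150.   81.]
```

View pics/scene15.png

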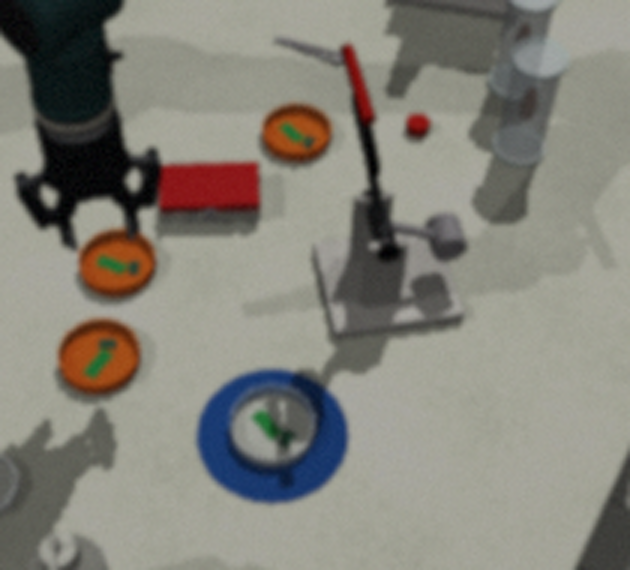

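View pics/top15.png

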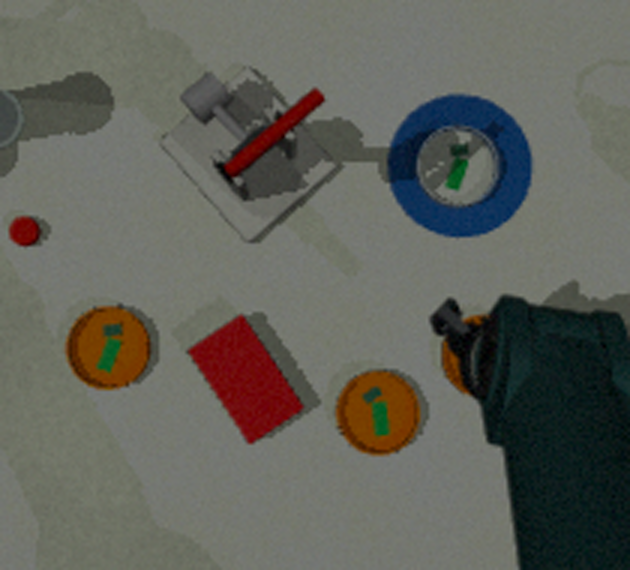

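The dish lies centred on the mat, at about (458,166) in the enlarged top view with the mat centre at (460,165). The magnifier arm stands upright on its upper stop. The box and the orange dishes are where they were, and the gripper is clear.

```bash
python3 -c "
from station import ctrl
print(ctrl.state()['ft_force'],ctrl.hand_in())"
```

```text
the job is handed in; nothing more can be done
[0.29183389 0.45665846 0.0095352 ] None
```

The magnifier arm is raised and stays up by itself, and the dish with the leaves lies wholly on the blue mat. The job was handed in at about 18 s on the robot's clock.

- **Arm:** I lifted it with the shut fingers under the red bar, off to one side of the stem and away from the lens. The measured contact force was about 2 N. Past the balance point it swung clear of the fingers and stood upright in every later picture.
- **Dish:** I pushed it with two partly open fingers, gripping nothing. My first pass failed: when partly open the fingertips reach less far than I had allowed for. They went over the dish's rim, and it did not move. I saw no contact force and no change in the leaves. I lifted out, went lower behind the dish and pushed again, and that worked.
- **Last checks:** the dish's centre is within about 7 mm of the mat's centre in both cameras, where about 35 mm of offset is allowed. The two cameras differ by about 10 mm on the dish's position. In the last pictures, the slide box, orange dishes, red cap and, as far as they show, jars look unmoved. I did not measure the empty dish, forceps and wash bottle again. The gripper was clear of everything and the force reading was near zero.

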